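# Latch the bearing strap and hold the circlip tweezers at their mark over the shaft

## Task

Get ready to fit the retaining ring on the gear housing: first press the open hinged bearing strap down until its detent holds it shut. Then pick up the sprung tweezers by their grip pads, hold them level with the tips centred about 3 cm above the end of the stub shaft, and squeeze until the pin sits midway between the two ribs (a 12 mm tip gap); keep that gap steady for two seconds and finish while still holding the tweezers there, letting nothing go. Leave the other parts on the bench where they are.

Things in the scene. Friction and masses are not known exactly. Their poses are not given: they have to be found in the camera images.
- housing: Aluminium gear-housing plate lying fixed on the bench (cannot be moved), 110 mm along its x, 170 mm along its y, 16 mm thick, with four bolt ears; a 34 mm high spring box behind the hinge reaches y = -112 mm. Origin: centre of its underside; z up. A round bearing boss (54 mm across, top 26 mm above the bench) stands at its x = 0, y = +30 mm with a 10 mm stub shaft in its middle.
- shaft_top (a point): Top centre of the stub shaft, 38 mm above the bench.
- strap (a joint): Angle of the flat steel bearing strap about its hinge (rad): 0 = shut, lying level with its end over the rim of the bearing; up to 0.8 = standing open, free end raised, where it starts. An over-centre detent spring pushes it open above 0.2 rad and snaps it shut and holds it below 0.2. Closing takes up to about 10 N pushed down 40 to 50 mm from the hinge.
- strap_hinge (a point): Middle of the strap's hinge (axis along the housing's x), at its x = 0, y = -72 mm, 29 mm above the bench (fixed to the housing). From here the strap runs towards the boss (the housing's +y, tilted up by its angle). It is 28 mm wide, 88 mm long, 4 mm thick, the hinge at mid-thickness: when shut its top is 31 mm above the bench.
- strap_end (a point): Middle of the upper edge of the strap's free end, 88 mm from the hinge; moves with the strap.
- tweezers: Loose sprung steel tweezers lying flat, legs side by side, 148 mm long, about 65 g. Origin: on the underside, midway between the two grip pads (near the centre of mass); x points to the tips, y to the left leg, z up. The legs, 13 mm high, hinge in the heel block 78 mm behind the origin and reach 52 mm ahead of it.
- left_pad (a point): Middle of the outer face of the left leg's ribbed grip pad, 11 mm above the underside. Each pad is 26 mm long (13 mm either way along x) and 22 mm high. Outer faces are 42 mm apart relaxed; at the marked gap they are parallel and 31.2 mm apart (tips 12 mm apart). Each mm at the pads is 1.67 mm at the tips. Squeezing takes 3 N at first, 6 N at the mark, 8 N fully closed (25 mm).
- right_pad (a point): Middle of the outer face of the right leg's grip pad (see left_pad).
- mark (a point): The mark: middle between two dark ribs on the aluminium cross bar that is fixed to the left leg and lies over both legs, about 35 mm ahead of the origin, 15 mm above the underside. A dark upright pin on the right leg runs along the bar's front edge; it is between the ribs when the tip gap is 9 to 15 mm, and level with this point at 12 mm.
- tips (a point): Point midway between the two tweezer tips, fixed to the heel: 52 mm ahead of the tweezers' origin along x, 3 mm above their underside.
- left_leg (a joint): How far the left tweezer leg is squeezed in (rad): 0 relaxed (tip gap about 30 mm), 0.0692 at the marked gap of 12 mm, 0.0577 at 15 mm, 0.0808 at 9 mm, 0.11 at the stop.
- right_leg (a joint): The same for the right leg; the spring keeps both alike when squeezed.
- gear: Bystander: dark steel gear lying flat, 54 mm across, 10 mm high; origin under its centre.
- pinion: Bystander: small dark gear lying flat, 30 mm across, 14 mm high; origin under its centre. Lies near the tweezers.
- spacer: Bystander: aluminium ring, 52 mm outside, 12 mm high; origin under its centre.
- bolt: Bystander: dark bolt lying on the bench, about 54 mm long, 13 mm head; origin under its middle. Lies near the housing.
- elbow: Bystander: brass pipe elbow lying on the bench, about 38 mm by 38 mm, 18 mm high; origin under the corner block.
There are look-alikes about, which are no part of the job. Several things have the shape of the housing; the one meant has the colours described above.

How it is judged:
By the outcome, as a careful person would: the job done as asked, in the order asked, and still so for the second after the job is handed in, while the arm keeps its last pose, push and grip.
It also fails if it takes over 61 s, if anything falls off the work surface, if the arm or the gripper's body presses on something with over 40 N, if the wrist force passes 120 N, or if a joint passes its speed limit or range.

## Robot

A 6-joint arm with a two-finger parallel gripper is mounted at the origin on the work surface. World frame = base frame: x ahead of the robot, y to its left, z up, the work surface at z = 0. Lengths are in m, angles in rad, forces in N, time in s.
With the tool pointing down it reaches from about 0.275 to 1 m from the base axis. Payload 8.4 kg.
Tool frame: the origin (TCP) lies on the centre line of the jaws, within the pads' length; the fingertips stand 17 mm ahead of it and the grasp point (between the pads) lies 2 mm behind it (bot.tcp_to_tips is the y of the fingertips in the tool frame, in m); y points along the fingers, z is the direction in which the jaws open and shut, and the axes are right-handed (so a half turn about y gives the same grasp; the last joint's range is limited). The gripper opens to 85 mm and grips with 20 to 120 N. Pads are 22 mm wide; open, the fingers measure 114 mm over their backs; the gripper's body (76 mm by 85 mm) begins 54 mm behind the grasp point. The pads swing forward as they close: fully open they stand 13 mm farther back than shut.
Start: joints at [1.166, 0.353, 1.633, -0, 1.155, -0.002], TCP at [0.245, 0.575, 0.248] pointing down, gripper open.
Joint ranges: [-2.63, 2.63], [-0.92, 2.1], [0.06, 2.66], [-1.3, 4.44], [0, 2.69], [-3.02, 3.02]. Speed limits (rad/s): [2.22, 2.22, 2.79, 3.14, 3.14, 3.14].

## Interface

Orientations are given as a unit quaternion [x, y, z, w].
In Python, from workcell import bot, hand, kinematics, get_obs, vision, hand_in gives the robot as it stands. The module is installed in compiled form; this text tells all that it offers. Calls block until the motion is done:
- bot.reach(position, orientation): joint-space move of the TCP to a pose.
- bot.servo_line(position, ori=None, velocity=0.15): straight line of the TCP; ori=None keeps the orientation; velocity is the mean speed in m/s.
- bot.goto_joints(angles): joint-space move.
- hand.move_gripper(opening, strength=None): finger opening in m; strength is the grip in N (None keeps the last); returns when the fingers have stopped.
- bot.dwell(seconds).
- kinematics.solve_ik(position, orientation): joint angles nearest the present ones, or None.
- get_obs(): the state.
- vision.read_camera(name): name is "side" or "top" or "wrist"; returns a dict with "frame" (400x640x3 uint8, red, green, blue), "intrinsics" (3x3 intrinsics, pixels), "view" (4x4, takes a point from world to camera coordinates). Camera axes: x right, y down, z forward; pixel columns grow to the right and rows downward; lengths in m; the calibration is good to about 2 mm. A picture is of the moment at which its call begins. There is no depth.
A pose or a line that the arm cannot do raises bot.IKError and nothing moves.
- hand_in(): hands the job in, once; it reports no verdict.
The state is a dict: "time_s": time; "joint_pos": joint angles; "joint_vel": joint speeds; "joint_efforts": joint torques, N m; "position": TCP position; "orientation": TCP orientation; "wrist_force": force on the tool from outside, world axes, zero at the start; "ft_torque": the same for the moment, N m; "gripper_width": finger opening in m.
Only numpy, scipy, OpenCV 4.12 (cv2) and the standard library are available. Lean on these libraries where they do the work, as an engineer would, in place of code of your own. Each camera call takes 0.05 s, during which the arm holds its last target.

## Working session

There is one attempt and no reset: what is moved stays moved. The work goes in short steps, each a Python script; the robot and the scene stay as the last script left them, time stands still between calls to the robot, and variables do not carry over. Pictures are saved under pics/ and viewed, and the job is handed in when it is done.

```bash
mkdir -p pics; python3 - <<'E'
from workcell import bot, hand, kinematics, get_obs, vision
import cv2,numpy as np
for n in ["side","top","wrist"]:
    d=vision.read_camera(n); cv2.imwrite(f"pics/{n}0.png",d["frame"][:,:,::-1]); np.savez(f"{n}0.npz",**d)
    print(n,d["intrinsics"].round(1).tolist(),d["view"].round(4).tolist())
o=get_obs();print(o, bot.tcp_to_tips)
E
```

```text
side [[403.0, 0.0, 325.0], [0.0, 403.0, 197.2], [0.0, 0.0, 1.0]] [[-0.9835, -0.1801, 0.0179, 0.4639], [-0.1539, 0.7797, -0.607, 0.0877], [0.0954, -0.5997, -0.7945, 0.9691], [0.0, 0.0, 0.0, 1.0]]
top [[397.8, 0.0, 325.3], [0.0, 397.8, 207.0], [0.0, 0.0, 1.0]] [[-0.0262, -0.9991, -0.0335, 0.0221], [-0.9923, 0.0301, -0.1202, 0.4776], [0.1211, 0.0301, -0.9922, 0.867], [0.0, 0.0, 0.0, 1.0]]
wrist [[349.2, 0.0, 322.3], [0.0, 349.2, 198.9], [0.0, 0.0, 1.0]] [[0.392, 0.92, -0.0007, -0.6233], [0.8873, -0.3779, 0.2645, -0.0333], [0.2431, -0.1043, -0.9644, 0.3769], [0.0, 0.0, 0.0, 1.0]]
{'time_s': 0.15, 'joint_pos': array([ 1.16564629e+00,  3.53519273e-01,  1.63394964e+00, -2.54924504e-05,
        1.15520023e+00, -2.39633021e-03]), 'joint_vel': array([-0.00122033, -0.00022041, -0.00044215, -0.00029729,  0.00056207,
       -0.00108645]), 'joint_efforts': array([ 4.15132035e-04, -6.05636787e+01, -3.42340493e+01, -9.31643797e-06,
        6.16100748e-03, -3.96349901e-05]), 'position': array([0.24484169, 0.57467635, 0.2477211 ]), 'orientation': array([ 0.69319266, -0.14149983,  0.14136194, -0.69244389]), 'wrist_force': array([-0.0300088 ,  0.64774762, -0.33995931]), 'ft_torque': array([-0.01035755,  0.03231294, -0.05548086]), 'gripper_width': 0.08520279773057036} 0.017
```

View pics/top0.png

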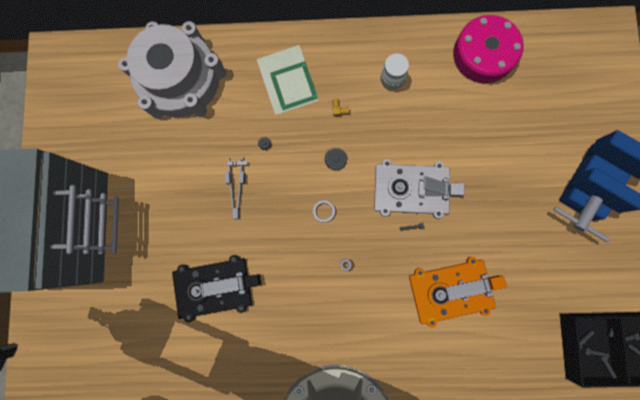

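View pics/side0.png

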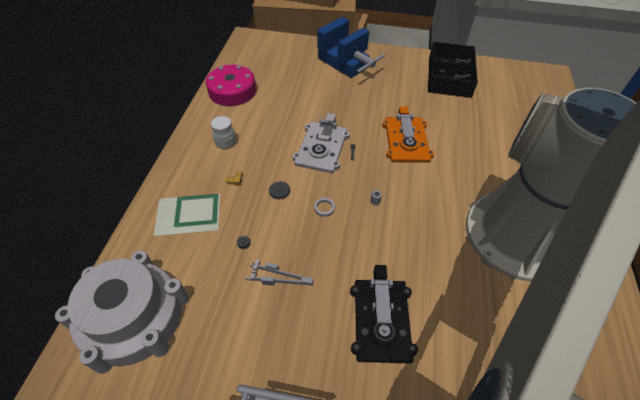

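View pics/wrist0.png

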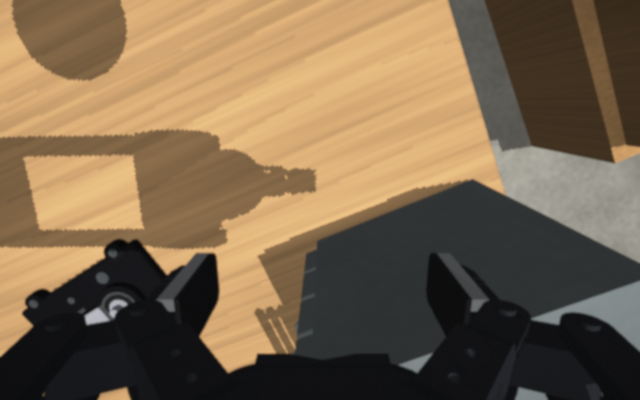

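The real housing is the silver one with its open strap at about (412,188) in the top view. The tweezers are at (237,188), tips up. I'll enlarge both.

```bash
python3 - <<'E'
import cv2
def crop(n,x0,y0,w,h,s,out):
    im=cv2.imread(f"pics/{n}0.png")[y0:y0+h,x0:x0+w]
    im=cv2.resize(im,None,fx=s,fy=s,interpolation=cv2.INTER_CUBIC)
    for i in range(0,w,10):
        cv2.putText(im,str(x0+i),(i*s,8),0,.3,(0,0,255),1); cv2.line(im,(i*s,10),(i*s,14),(0,0,255),1)
    for i in range(0,h,10):
        cv2.putText(im,str(y0+i),(0,i*s+4),0,.3,(0,0,255),1)
    cv2.imwrite("pics/"+out,im)
crop("top",365,150,110,80,7,"c_th.png")
crop("top",210,145,60,80,7,"c_tt.png")
crop("side",285,100,80,80,7,"c_sh.png")
crop("side",235,250,90,50,8,"c_st.png")
E
```

```text
(no output)
```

View pics/c_th.png

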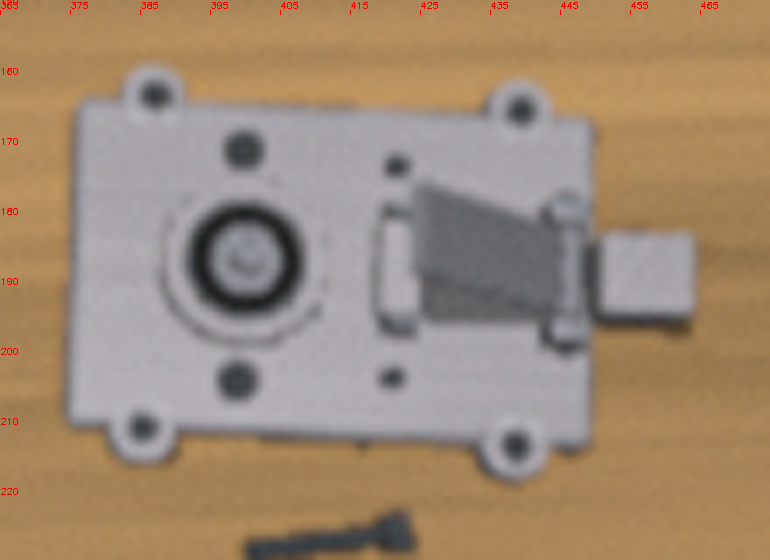

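View pics/c_tt.png

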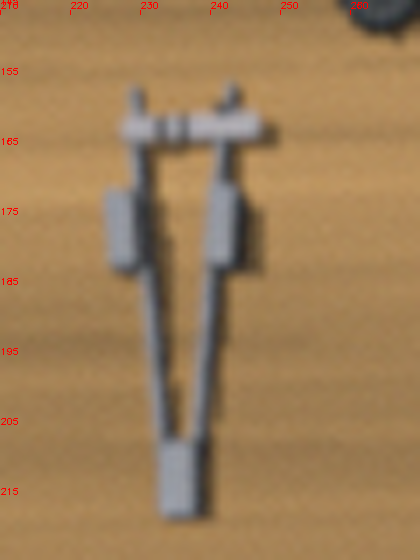

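View pics/c_sh.png

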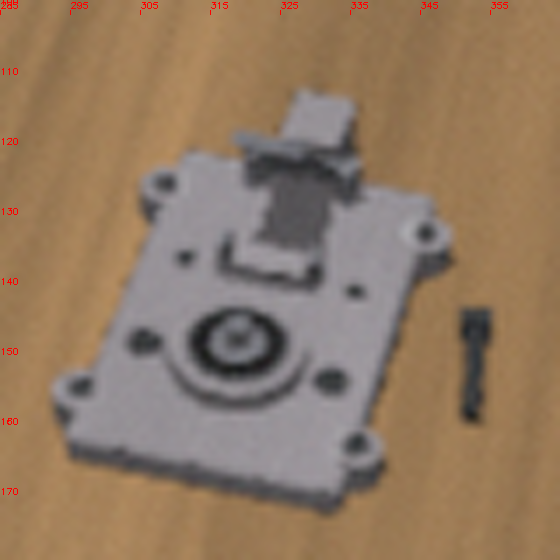

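View pics/c_st.png

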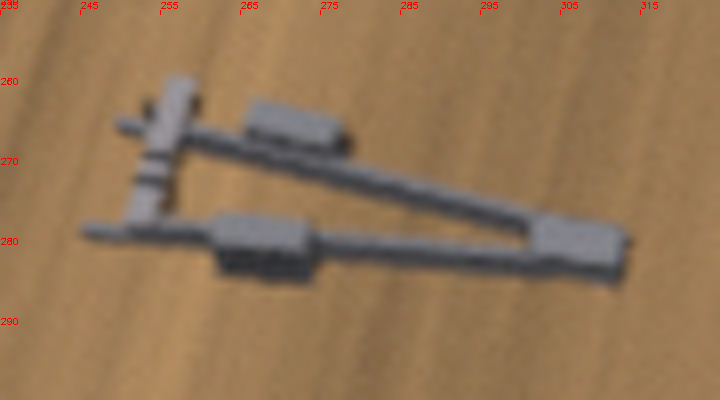

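```bash
cat > h.py <<'E'
import numpy as np, cv2
from scipy.optimize import least_squares
cams={n:dict(np.load(f"{n}0.npz")) for n in("side","top")}
def proj(d,P):
    P=np.atleast_2d(P); q=P@d["view"][:3,:3].T+d["view"][:3,3]; u=q@d["intrinsics"].T; return u[:,:2]/u[:,2:]
def place(p,L):
    c,s=np.cos(p[2]),np.sin(p[2]); L=np.atleast_2d(np.array(L,float)); return L@np.array([[c,s,0],[-s,c,0],[0,0,1]])+[p[0],p[1],0]
def fit(obs,p0,use=("side","top"),f=1.0):
    def r(p): return np.concatenate([(proj(cams[n],place(p,[o[0] for o in obs[n]]))-np.array([o[1] for o in obs[n]])).ravel() for n in use])
    s=least_squares(r,p0,loss="soft_l1"); return s.x,r(s.x).reshape(-1,2)
E
cat > f.py <<'E'
from h import *
H={"top":[((55,85,16),(376.4,164.3)),((55,-85,16),(449.6,167.1)),((-55,85,16),(374.7,210.3)),((-55,-85,16),(449.3,213.6)),((0,30,38),(400.3,186.9)),((0,-112,34),(464,189.3)),((0,-72,29),(446.1,188.6))],
"side":[((55,-85,16),(312.1,121.7)),((-55,-85,16),(346.7,128.3)),((55,85,16),(294.7,162.9)),((-55,85,16),(333.3,169.7)),((0,30,38),(319,148.3))]}
T={"top":[((-78,0,13),(235.6,213.6)),((-96,0,13),(235.6,218.5)),((0,0,22),(234.6,177.7)),((52,0,11),(236.05,157.4))],
"side":[((-96,0,13),(313,279.5)),((0,0,22),(269.95,272.15)),((52,0,11),(247.9,272.2))]}
sc=lambda O:{n:[(np.array(a)/1e3,b) for a,b in O[n]] for n in O}
H,T=sc(H),sc(T)
for nm,O,p0 in(("H",H,(.5,-.18,0)),("T",T,(.5,.2,0))):
    for use in (("side","top"),("top",),("side",)):
        p,r=fit(O,p0,use); print(nm,use,p.round(4)); print(r.round(1).tolist())
    if nm=="H":
        p,_=fit(O,p0)
        for a in(0,.8):
            e=[(x,-.072+.088*np.cos(a)-.002*np.sin(a),.029+.088*np.sin(a)+.002*np.cos(a)) for x in(.014,-.014)]
            print(a,proj(cams["top"],place(p,e)).round(1).tolist(),proj(cams["side"],place(p,e)).round(1).tolist(),place(p,e).round(3).tolist())
for n in cams: R=cams[n]["view"];print(n,(-R[:3,:3].T@R[:3,3]).round(3))
E
python3 f.py
```

```text
H ('side', 'top') [ 0.5156 -0.1897 -0.0699]
[[-1.1, -1.8], [1.1, -1.5], [-0.8, -1.4], [0.6, -0.1], [0.1, -3.0], [-1.2, -0.4], [0.1, -0.6], [-0.9, 0.9], [0.1, 0.6], [-0.1, -0.3], [0.0, 0.0], [-0.8, 0.4]]
H ('top',) [ 0.5158 -0.1905 -0.071 ]
[[-0.8, -0.6], [0.5, -0.7], [-0.5, 0.8], [0.4, 0.6], [0.2, -0.4], [0.4, -0.0], [-0.4, 0.3]]
H ('side',) [ 0.5144 -0.1838 -0.0719]
[[-1.0, -0.5], [1.2, -0.0], [-0.9, 0.2], [0.6, 1.7], [0.1, -1.4]]
0 [[406.1, 181.3], [405.8, 193.6]] [[315.5, 142.6], [325.4, 144.6]] [[0.531, -0.175, 0.031], [0.503, -0.173, 0.031]]
0.8 [[424.6, 176.3], [424.4, 189.5]] [[318.2, 118.4], [328.5, 120.4]] [[0.529, -0.203, 0.094], [0.501, -0.201, 0.094]]
T ('side', 'top') [0.5529 0.2187 0.0232]
[[0.8, 0.0], [0.2, -1.2], [-0.4, -2.5], [-0.1, -1.7], [0.0, 1.2], [-0.9, 0.2], [-1.6, -0.3]]
T ('top',) [ 0.5527  0.2164 -0.0019]
[[-0.0, -1.6], [-0.0, 1.3], [0.1, 0.3], [-0.1, -0.2]]
T ('side',) [0.5524 0.2221 0.0594]
[[0.9, 0.0], [-0.0, 0.2], [-0.9, -0.3]]
side [0.377 0.596 0.815]
top [ 0.37  -0.018  0.918]
```

```bash
cat >> h.py <<'E'
from scipy.spatial.transform import Rotation as R
def quat(a):
    return R.from_matrix(np.array([[np.sin(a),0,np.cos(a)],[-np.cos(a),0,np.sin(a)],[0,-1,0]])).as_quat()
def shot(n,tag):
    from workcell import vision
    d=vision.read_camera(n); cv2.imwrite(f"pics/{tag}.png",d["frame"][:,:,::-1]); np.savez(f"{tag}.npz",**d); cams[tag]=d; return d
def crop(tag,x0,y0,w,h,s):
    im=cv2.imread(f"pics/{tag}.png")[y0:y0+h,x0:x0+w]
    im=cv2.resize(im,None,fx=s,fy=s,interpolation=cv2.INTER_CUBIC)
    for i in range(0,w,10): cv2.putText(im,str(x0+i),(i*s,8),0,.3,(0,0,255),1); cv2.line(im,(i*s,10),(i*s,14),(0,0,255),1)
    for i in range(0,h,10): cv2.putText(im,str(y0+i),(0,i*s+4),0,.3,(0,0,255),1)
    cv2.imwrite(f"pics/{tag}_c.png",im)
def npzload(tag): cams[tag]=dict(np.load(tag+".npz"))
E
python3 - <<'E'
from h import *
from workcell import bot,hand,kinematics,get_obs
d=dict(np.load("wrist0.npz")); o=get_obs()
C=-d["view"][:3,:3].T@d["view"][:3,3]; Rt=R.from_quat(o["orientation"])
print("cam in tool",Rt.inv().apply(C-o["position"]),"fwd in tool",Rt.inv().apply(d["view"][2,:3]))
p=np.array([.5158,-.1905,-.071])
for a in (np.pi/2-.071,-np.pi/2-.071):
    t=place(p,[[0,-.025,.25]])[0]; q=kinematics.solve_ik(t,quat(a)); print(a,t,q)
E
```

```text
cam in tool [-0.0675222  -0.12408769 -0.00127401] fwd in tool [2.64465507e-01 9.64395079e-01 3.56232209e-04]
1.4997963267948966 [ 0.51402649 -0.21543701  0.25      ] [-3.99568107e-01  2.46607429e-01  1.77784670e+00 -4.44089210e-16
  1.11713853e+00 -1.89936443e+00]
-1.6417963267948965 [ 0.51402649 -0.21543701  0.25      ] [-3.99568107e-01  2.46607429e-01  1.77784670e+00 -4.44089210e-16
  1.11713853e+00  1.24222822e+00]
```

```bash
python3 - <<'E'
from h import *
from workcell import bot,hand,kinematics,get_obs
a=-np.pi/2-.071
p=np.array([.5158,-.1905,-.071])
t=place(p,[[-.02,.0,.22]])[0]
bot.reach(t,quat(a)); hand.move_gripper(0.0)
shot("wrist","w1"); o=get_obs(); print(o["time_s"],o["position"],o["gripper_width"],o["wrist_force"],bot.tcp_to_tips)
E
```

```text
3.8 [ 0.49584525 -0.18909365  0.21998902] -0.00010571709723578681 [ 0.04679062  0.3972949  -0.70340614] 0.017
```

View pics/w1.png

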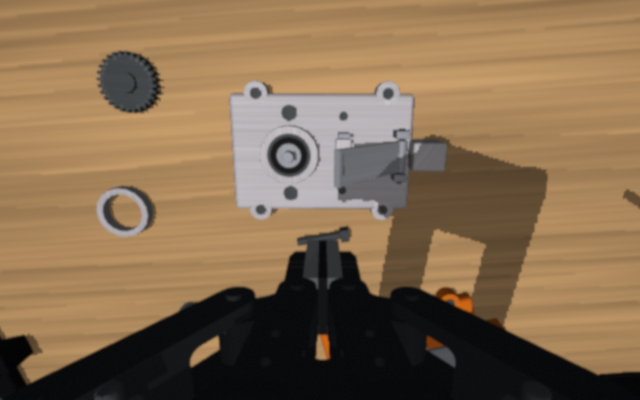

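```bash
python3 -c "
from h import *
crop('w1',225,75,230,180,3)
im=cv2.imread('pics/w1.png')[80:220,225:455];cv2.imwrite('pics/w1_c.png',cv2.resize(im,None,fx=3.4,fy=3.4,interpolation=cv2.INTER_CUBIC))"
```

```text
(no output)
```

View pics/w1_c.png

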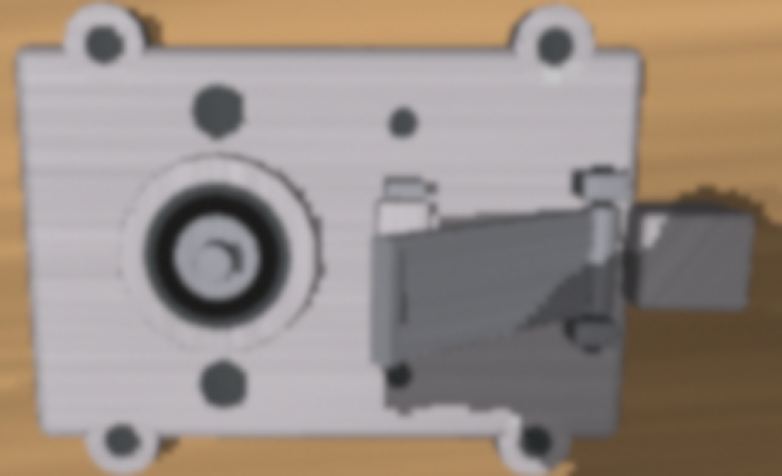

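```bash
cat > f2.py <<'E'
from h import *
npzload("w1")
O={"w1":[((55,85,16),(230.3,94.7)),((55,-85,16),(413.2,95.3)),((-55,85,16),(237.4,207.4)),((-55,-85,16),(405.6,207.4)),((0,30,38),(287.6,156.5))]}
O={n:[(np.array(a)/1e3,b) for a,b in O[n]] for n in O}
p,r=fit(O,(.51,-.19,-.07),("w1",)); print(p.round(4),r.round(1).tolist())
print("shaft",place(p,[[0,.03,.038]]))
for a in (.8,):
    e=[(x,-.072+.088*np.cos(a)-.002*np.sin(a),.029+.088*np.sin(a)+.002*np.cos(a)) for x in(.014,-.014)]
    print(((proj(cams["w1"],place(p,e))-[225,80])*3.4).round(0))
# posts
for z in(.02,.03,.04):
  for y in (-.01,-.02,-.03): print(z,y,((proj(cams["w1"],place(p,[[.02,y,z]]))-[225,80])*3.4).round(0))
E
python3 f2.py
```

```text
[ 0.5155 -0.1908 -0.0802] [[-2.6, -2.7], [3.5, -1.5], [-2.6, 1.6], [2.1, 3.1], [0.0, 0.6]]
shaft [[ 0.51793975 -0.1608494   0.038     ]]
[[386. 237.]
 [383. 367.]]
0.02 -0.01 [[367. 180.]]
0.02 -0.02 [[404. 180.]]
0.02 -0.03 [[441. 180.]]
0.03 -0.01 [[368. 183.]]
0.03 -0.02 [[406. 183.]]
0.03 -0.03 [[444. 183.]]
0.04 -0.01 [[369. 186.]]
0.04 -0.02 [[408. 186.]]
0.04 -0.03 [[448. 187.]]
```

```bash
python3 - <<'E'
from h import *
from workcell import bot,hand,kinematics,get_obs
a=-np.pi/2-.075
p=np.array([.5156,-.1908,-.075])
t=lambda z:place(p,[[0,-.027,z]])[0]
bot.reach(t(.13),quat(a))
print(get_obs()["wrist_force"])
for z in (.11,.09,.075,.065,.058,.054,.051,.049,.0482):
    bot.servo_line(t(z),velocity=.05); o=get_obs(); print(z,o["position"].round(4),o["wrist_force"].round(1),o["time_s"])
    if abs(o["wrist_force"][2])>30: break
shot("wrist","w2"); shot("top","t2"); shot("side","s2")
E
```

```text
[ 0.8535235  -0.5610813   0.14536064]
0.11 [ 0.5135 -0.2176  0.11  ] [0.1 0.  0.3] 4.8167
0.09 [ 0.5134 -0.2179  0.0897] [-0.8 -2.4  1.1] 5.3667
0.075 [ 0.5137 -0.2179  0.0748] [-0.1 -2.7  2.5] 5.8167
0.065 [ 0.5133 -0.2176  0.0648] [-0.5 -1.1  1.6] 6.1667
0.058 [ 0.513  -0.2174  0.0574] [-0.3  0.3 -0.7] 6.4583
0.054 [ 0.5133 -0.2176  0.0537] [-0.  -0.2 -0.2] 6.7083
0.051 [ 0.5135 -0.2177  0.0508] [1.  0.5 0.6] 6.9583
0.049 [ 0.5135 -0.2177  0.0489] [-0.1  0.7  0.1] 7.2083
0.0482 [ 0.5136 -0.2177  0.0482] [ 0.  -0.4 -0.2] 7.4583
```

View pics/w2.png

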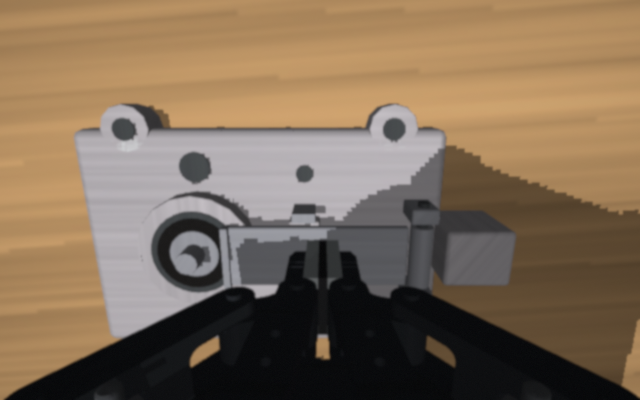

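The strap dropped shut: the force fell to zero past the detent, and its end now lies over the bearing rim at about (225,260). I'll back off, open the gripper and look over the tweezers.

```bash
python3 - <<'E'
from h import *
from workcell import bot,hand,kinematics,get_obs
a=-np.pi/2-.075
o=get_obs()
bot.servo_line(o["position"]+[0,0,.12],velocity=.2)
bot.reach([.51,.218,.20],quat(-np.pi/2)); hand.move_gripper(.085)
shot("wrist","w3"); shot("top","t3"); print(get_obs()["time_s"],get_obs()["position"])
crop("t3",365,150,110,80,4)
E
```

```text
10.85 [0.50995378 0.2180641  0.20001234]
```

View pics/w3.png

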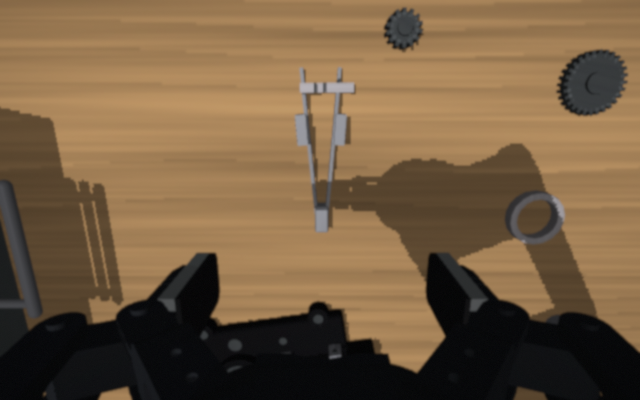

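View pics/t3_c.png

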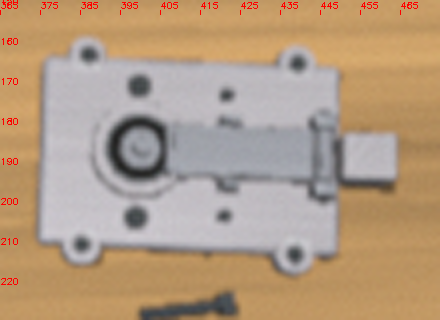

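The strap stays shut: its end is at about (407,187) in the top view, which matches the prediction for angle 0. Next, the tweezers in close-up.

```bash
python3 - <<'E'
import cv2
im=cv2.imread('pics/w3.png')[60:240,280:370];cv2.imwrite('pics/w3_c.png',cv2.resize(im[:100],None,fx=6,fy=6,interpolation=cv2.INTER_CUBIC))
cv2.imwrite('pics/w3_d.png',cv2.resize(im[100:],None,fx=6,fy=6,interpolation=cv2.INTER_CUBIC))
E
```

```text
(no output)
```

View pics/w3_c.png

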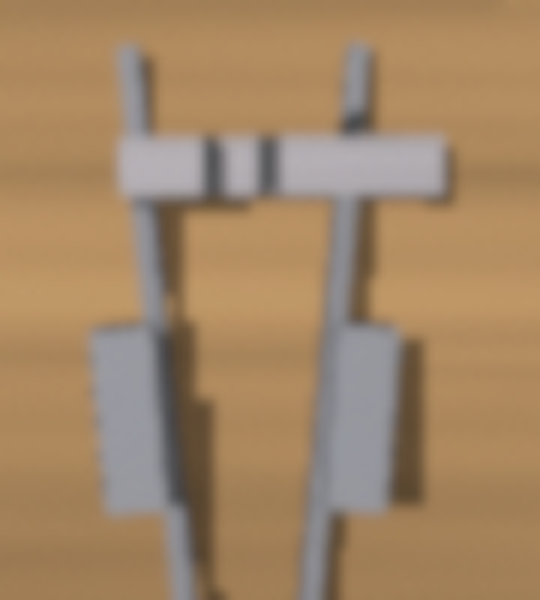

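View pics/w3_d.png

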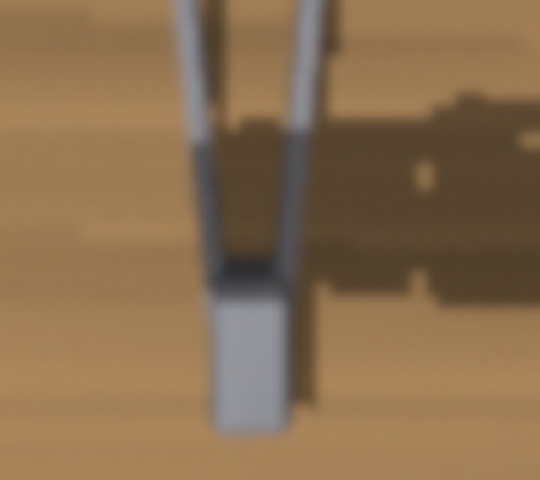

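```bash
cat > f3.py <<'E'
from h import *
npzload("w3")
O={"w3":[((0,21,22),(296.3,129.7)),((0,-21,22),(345.8,129.7)),((52,0,11),(320.85,67.5)),((-96,0,13),(321.7,232))],
"t":[((-78,0,13),(235.6,213.6)),((-96,0,13),(235.6,218.5)),((0,0,22),(234.6,177.7)),((52,0,11),(236.05,157.4))]}
O={n:[(np.array(a)/1e3,b) for a,b in O[n]] for n in O}
p,r=fit(O,(.55,.21,0),("w3",)); print(p.round(4),r.round(1).tolist())
O["w3"]=O["w3"][:2]
p,r=fit(O,(.55,.21,0),("w3",)); print(p.round(4),r.round(1).tolist())
E
python3 f3.py
```

```text
[0.5537 0.2184 0.0043] [[0.1, 0.5], [-0.0, 0.3], [-0.0, -1.2], [-0.1, 0.2]]
[5.540e-01 2.184e-01 1.000e-04] [[0.1, -0.0], [-0.1, -0.0]]
```

```bash
python3 - <<'E'
from h import *
from workcell import bot,hand,kinematics,get_obs
q=quat(-np.pi/2+.002)
bot.reach([.5538,.2184,.10],q)
bot.servo_line([.5538,.2184,.021],velocity=.1)
print(get_obs()["wrist_force"].round(1))
hand.move_gripper(.040,20); print(get_obs()["gripper_width"])
hand.move_gripper(.0345,20)
o=get_obs(); print(o["gripper_width"],o["wrist_force"].round(1),o["position"],o["time_s"])
shot("wrist","w4")
crop("w4",200,150,240,200,3)
E
```

```text
[0.1 0.5 0.4]
0.03994862067847092
0.03438367006221352 [-0.9 -0.7  7.2] [0.55445001 0.21865927 0.02168687] 13.05
```

View pics/w4.png

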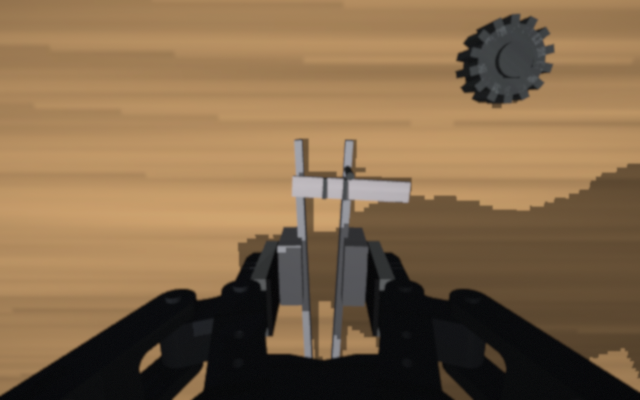

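```bash
python3 - <<'E'
from h import *
from workcell import bot,hand,kinematics,get_obs
bot.servo_line([.5538,.2184,.12],velocity=.08)
o=get_obs(); print(o["gripper_width"],o["wrist_force"].round(1),o["position"],o["time_s"])
shot("wrist","w5"); shot("side","s5"); crop("s5",200,170,160,120,5)
E
```

```text
0.03487317183449313 [-0.6 -0.2 -0.8] [0.55341597 0.21826569 0.11939949] 14.4917
```

View pics/w5.png

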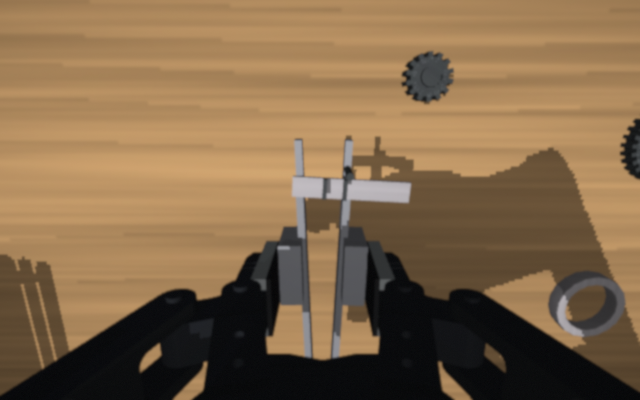

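View pics/s5_c.png

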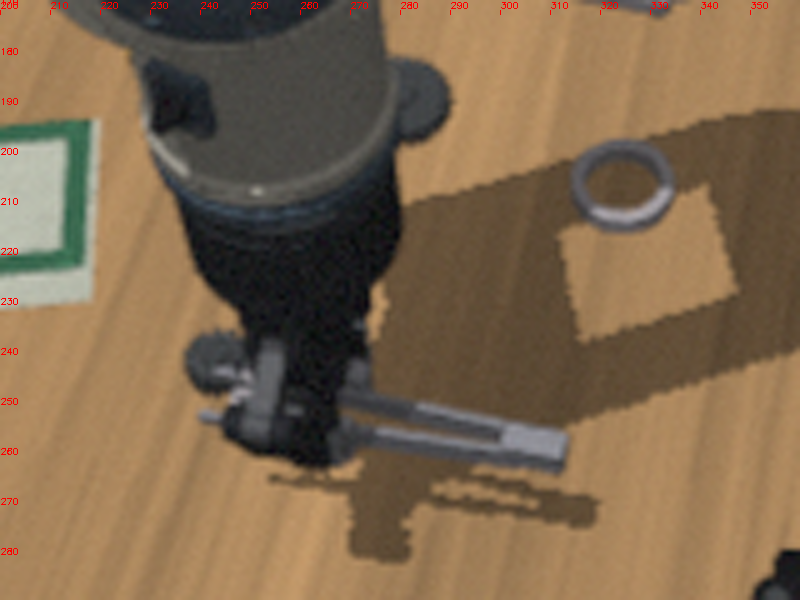

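```bash
python3 - <<'E'
from h import *
from workcell import bot,hand,kinematics,get_obs
q=quat(-np.pi/2+.002)
bot.reach([.466,-.161,.14],q)
bot.servo_line([.466,-.161,.0867],velocity=.08)
hand.move_gripper(.0325,20)
o=get_obs(); print(o["gripper_width"],o["wrist_force"].round(1),o["position"],o["time_s"])
shot("wrist","w6"); shot("side","s6"); shot("top","t6"); crop("s6",270,90,120,90,6); crop("t6",370,145,100,85,7)
im=cv2.imread('pics/w6.png')[90:330,230:430];cv2.imwrite('pics/w6_c.png',cv2.resize(im[:150],None,fx=4,fy=4,interpolation=cv2.INTER_CUBIC))
E
```

```text
0.032867046505254176 [ 0.7 -0.2 -0.7] [ 0.46634036 -0.16113426  0.08719204] 17.075
```

View pics/w6.png

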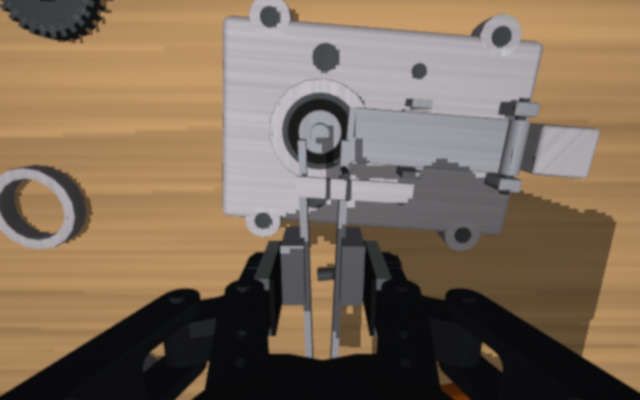

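View pics/w6_c.png

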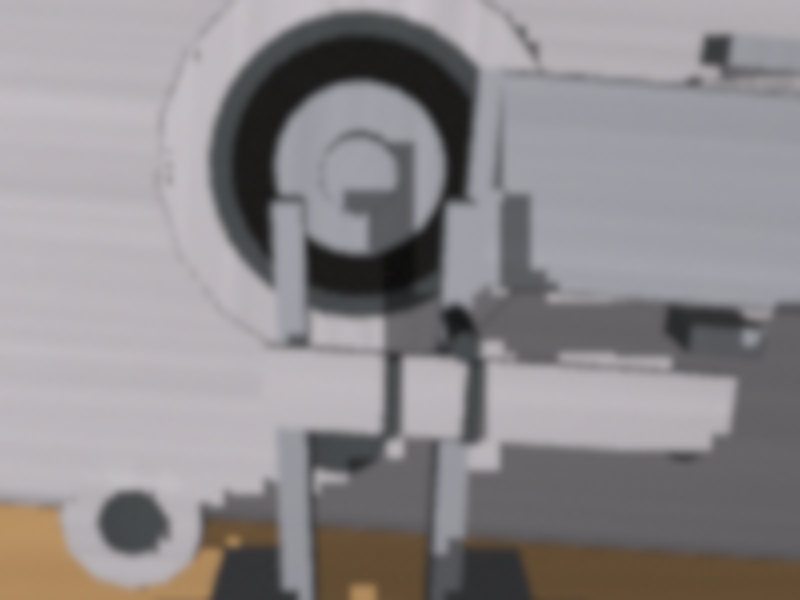

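View pics/s6_c.png

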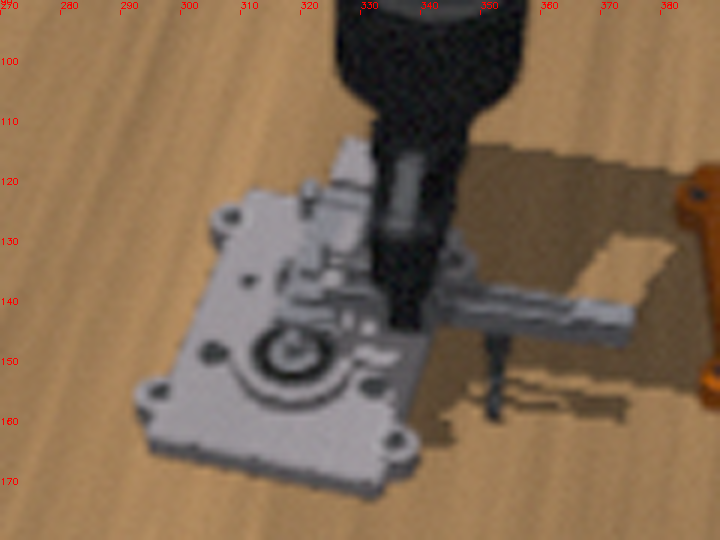

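View pics/t6_c.png

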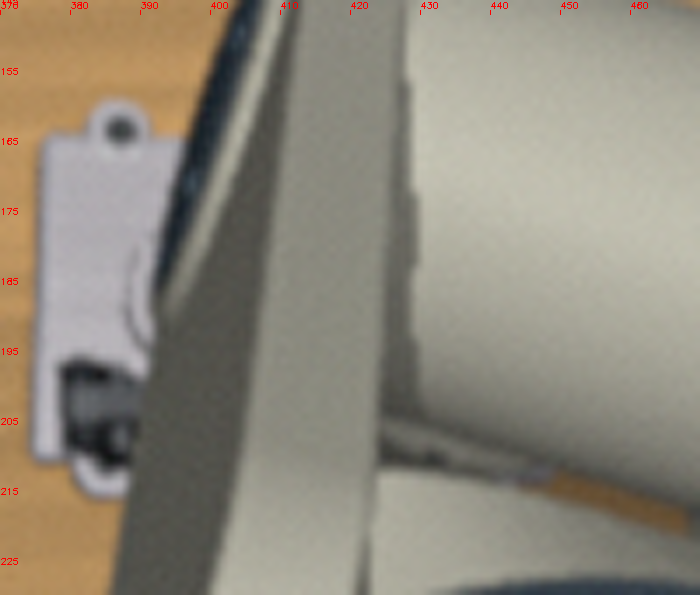

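```bash
cat >> h.py <<'E'
def ray(d,uv,z):
    Rm,t=d["view"][:3,:3],d["view"][:3,3]; C=-Rm.T@t
    v=Rm.T@np.linalg.solve(d["intrinsics"],[uv[0],uv[1],1]); return C+v*(z-C[2])/v[2]
E
python3 - <<'E'
from h import *
npzload("w6");npzload("w3");npzload("w4")
d=cams["w6"]
print("shaft",ray(d,(319.5,132.5),.038))
u=.0872-.0217
for z in (3,6,13): print(z,ray(d,(301.8,140),u+z/1e3),ray(d,(346.3,140),u+z/1e3),ray(d,(324,140),u+z/1e3), "w3",ray(cams["w3"],(320.85,67.5),z/1e3))
# heel / pads in w6 : bar center height 15+
c=cv2.imread("pics/w4.png")[125:225,280:420]; cv2.imwrite("pics/w4_c.png",cv2.resize(c,None,fx=5,fy=5,interpolation=cv2.INTER_CUBIC))
E
```

```text
shaft [ 0.51846793 -0.16049291  0.038     ]
3 [ 0.51789738 -0.15356152  0.0685    ] [ 0.51793345 -0.171612    0.0685    ] [ 0.51791538 -0.16256674  0.0685    ] w3 [0.60549826 0.21859108 0.003     ]
6 [ 0.51820082 -0.15373673  0.0715    ] [ 0.51823613 -0.17140832  0.0715    ] [ 0.51821843 -0.16255292  0.0715    ] w3 [0.60522388 0.21857713 0.006     ]
13 [ 0.51890884 -0.15414554  0.0785    ] [ 0.51894238 -0.17093306  0.0785    ] [ 0.51892557 -0.16252069  0.0785    ] w3 [0.60458367 0.21854456 0.013     ]
```

View pics/w4_c.png

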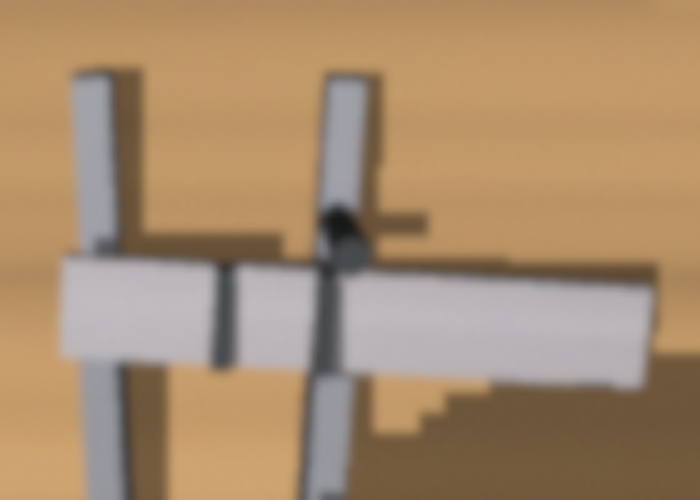

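```bash
python3 - <<'E'
from h import *
from workcell import bot,hand,kinematics,get_obs
bot.servo_line([.4663,-.1596,.0867],velocity=.03)
hand.move_gripper(.0308,20); bot.dwell(.4)
o=get_obs(); print(o["gripper_width"],o["wrist_force"].round(1),o["position"],o["time_s"])
shot("wrist","w7"); shot("side","s7")
im=cv2.imread('pics/w7.png')[105:225,260:420];cv2.imwrite('pics/w7_c.png',cv2.resize(im,None,fx=5,fy=5,interpolation=cv2.INTER_CUBIC))
crop("s7",310,110,80,60,9)
p=place([.4663,-.1596,0],[[-.096,.006,.065+.013],[-.096,-.006,.065+.013],[-.078,.006,.078],[.052,.006,.078]])
print(proj(cams["s7"],p).round(1).tolist())
E
```

```text
0.030782749340892004 [ 0.4  1.  -0.6] [ 0.46633031 -0.15960982  0.08671279] 18.0917
[[375.1, 144.1], [375.6, 140.8], [368.2, 143.1], [318.5, 136.0]]
```

View pics/w7_c.png

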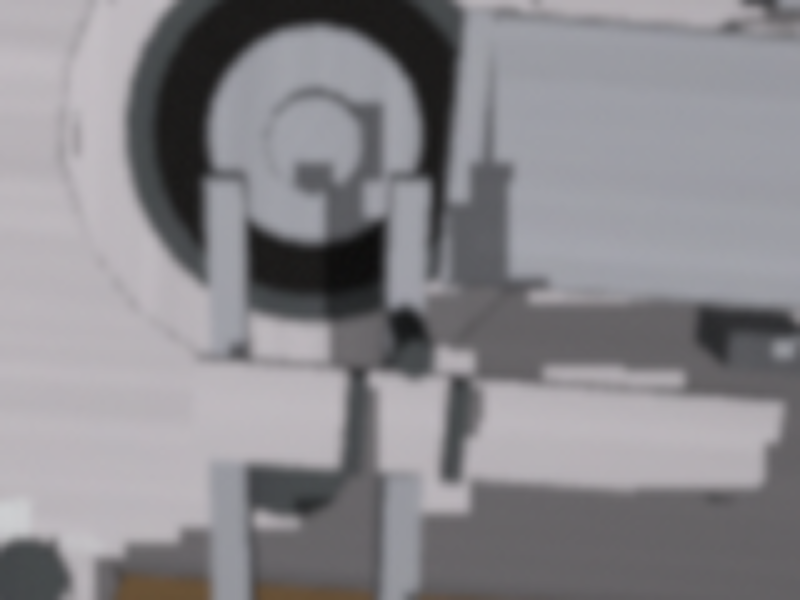

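View pics/s7_c.png

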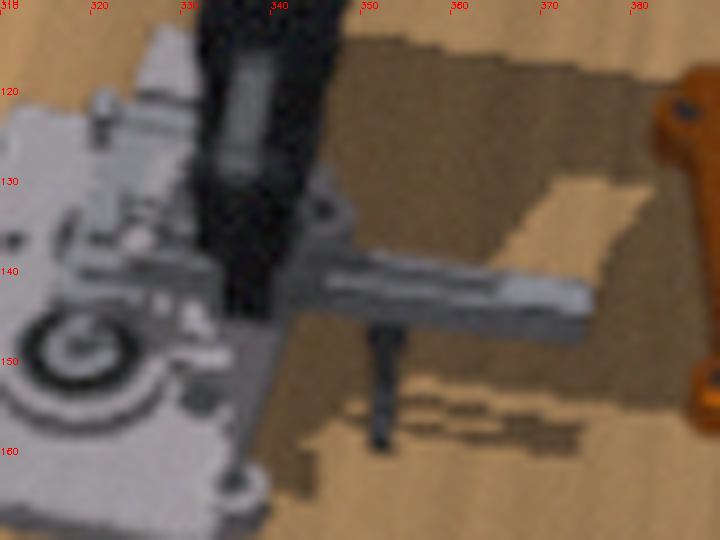

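```bash
python3 - <<'E'
from h import *
for t in("w3","w7"): npzload(t)
for z in(.003,.008,.013):
    A=lambda t,x0,x1,y,zz:abs(ray(cams[t],(x0,y),zz)-ray(cams[t],(x1,y),zz))[1]*1e3
    u=.0867-.0217
    print(z,"relaxed inner",A("w3",280+145/6,280+347/6,67.5,z),"centre",A("w3",280+132/6,280+360/6,67.5,z),"now inner",A("w7",260+248/5,260+388/5,105+178/5,u+z),"outer",A("w7",260+204/5,260+431/5,105+178/5,u+z),
     ray(cams["w7"],(260+318/5,105+178/5),u+z))
print("shaft",ray(cams["w7"],(260+314/5,105+138/5),.038))
im=cv2.imread('pics/w7.png')[160:210,310:370];cv2.imwrite('pics/w7_d.png',cv2.resize(im,None,fx=12,fy=12,interpolation=cv2.INTER_CUBIC))
E
```

```text
0.003 relaxed inner 29.102155875869645 centre 32.847977930695855 now inner 11.359649768480695 outer 18.418868945363876 [ 0.51762928 -0.16087252  0.068     ]
0.008 relaxed inner 28.64911138092399 centre 32.3366207778075 now inner 10.962099223224552 outer 17.77426884399913 [ 0.51814751 -0.16085674  0.073     ]
0.013 relaxed inner 28.196066885978365 centre 31.825263624919163 now inner 10.56454867796841 outer 17.129668742634358 [ 0.51866574 -0.16084096  0.078     ]
shaft [ 0.51839002 -0.16056532  0.038     ]
```

View pics/w7_d.png

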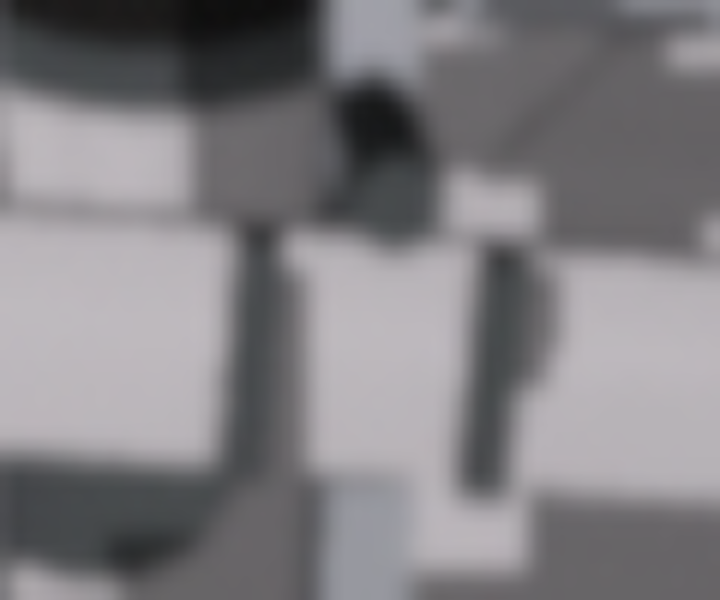

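```bash
python3 - <<'E'
from h import *
from workcell import bot,hand,get_obs
for i in range(5):
    bot.dwell(.5); o=get_obs(); print(round(o["gripper_width"],5),o["wrist_force"].round(1),o["position"].round(4),o["time_s"])
shot("wrist","w8"); shot("side","s8")
im=cv2.imread('pics/w8.png')[105:225,260:420];cv2.imwrite('pics/w8_c.png',cv2.resize(im,None,fx=5,fy=5,interpolation=cv2.INTER_CUBIC))
E
```

```text
0.03127 [ 0.2  0.9 -0.7] [ 0.4663 -0.1596  0.0867] 18.6917
0.03108 [ 0.1 -0.3 -1. ] [ 0.4663 -0.1596  0.0867] 19.1917
0.03098 [ 0.1  0.1 -0.4] [ 0.4663 -0.1596  0.0867] 19.6917
0.03092 [-0.4 -0.3 -0.7] [ 0.4663 -0.1596  0.0867] 20.1917
0.03077 [ 0.7 -0.8 -0. ] [ 0.4663 -0.1596  0.0867] 20.6917
```

View pics/w8_c.png

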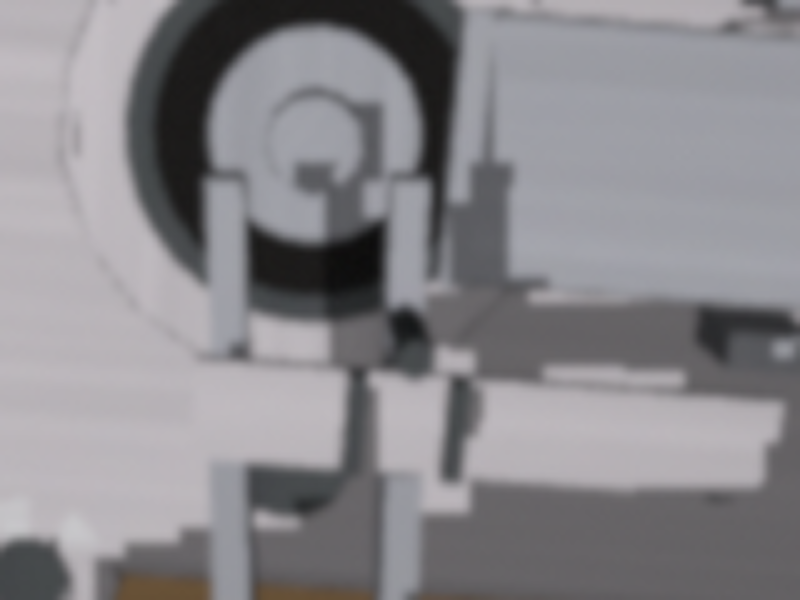

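View pics/s8.png

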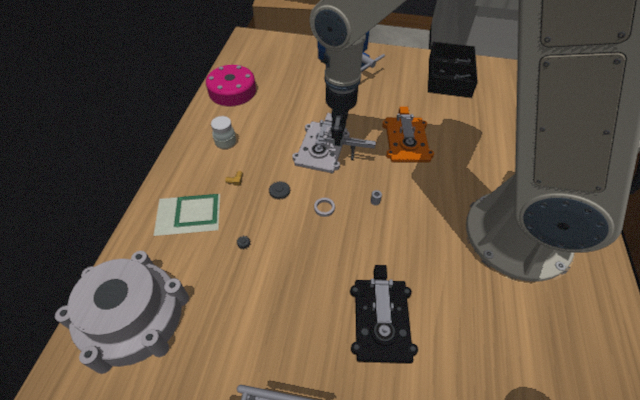

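The pictures are unchanged after 2.5 s. The pin cap at (410,360) in the crop lies midway between the ribs at 358 and 462, the tips straddle the shaft, and the other parts haven't moved. I'm handing in.

```bash
python3 -c "
from workcell import hand_in; print(hand_in())"
```

```text
the job is handed in; nothing more can be done
None
```

The strap is shut and the tweezers are held over the stub shaft at the marked gap. I handed the job in at about 21 s, with the arm still holding them.

- **Strap:** I pressed it down with the closed fingertips until the detent took it. The push force fell to zero past the snap, and a later top view showed it lying flat with its end over the bearing rim.
- **Tweezers:** I picked them up by the grip pads and carried them to the shaft. The tips measured within about 1 mm of the shaft axis and, from the grip height, about 30 mm above its end. The heel in the side view was where a level hold should put it.
- **Gap:** I squeezed until the pin was midway between the ribs, within about 0.2 mm, and held for over 2 s. The before and after pictures looked identical.

**Checks that disagreed:**
- The pin puts the gap at about 12.2 mm. Reading the tips directly gave 10.6–11.4 mm, but the same method read 28–29 mm for the relaxed gap, which should be about 30 mm.
- The gripper width readings wandered between 30.8 and 31.3 mm during the hold, against 31.2 mm at the mark. I went by the pin.
- The side camera placed the housing about 6 mm off in y from the top and wrist cameras. I used those two, which agreed within about 1 mm.

The last side view showed the other parts where they started.

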